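Open the safety-capped reagent bottle

TASK

Open the amber reagent bottle: push its blue safety cap down against the spring until it is firmly at the bottom, without forcing it, keep it pressed while you turn it about 75 degrees anticlockwise, then lift it off. Set the cap down gently, open side down, in the middle of the steel dish and let go; leave everything else where it stands.

Things in the scene. Friction and masses are not known exactly. Their poses are not given: they have to be found in the camera images.
- cap_center (a point): Centre of the blue cap: ribbed, round, 52 mm in diameter, 36 mm high, 50 g, open below, white stripe on top, seated on the bottle's neck. The point is on its axis, half-way up; z up. Locked, it is 148 mm above the bottle's origin, its x axis within 4 degrees of the bottle's. Push over 35 N (pressing or straining to turn) breaks the bottle.
- cap: The same cap, origin at the centre of its lower edge. A spring pushes it up: 3 N, plus 0.7 N per mm pressed. Safety teeth stop it turning until it is 2 to 10.5 mm down (hidden, differs each time); 1.5 mm deeper it meets a firm stop (3.5 to 12 mm down, spring 5.5 to 11.5 N there, then stiff, so go slowly). 15 to 20 N of push surely seats it on that stop.
- neck (a point): Centre of the cap's lower edge when locked, on the neck's axis (fixed to the bottle, 130 mm above its origin). Held pressed, the cap turns anticlockwise from above (positive about z) with little resistance (under 0.3 N m). Until 52 degrees from the locked place a flange holds it down; from 55 to 120 degrees it is free to lift straight up; it comes up against a wall at 128 degrees.
- bottle: Amber bottle clamped upright in a round steel stand (116 mm in diameter), all fixed. Origin: centre of the stand's underside, z up. Bottle 76 mm in diameter up to 92 mm height, then a shoulder to the 33 mm neck at 112 mm; locked cap from 130 to 166 mm height, with room for fingertips beside it down to about 110 mm. Three clamp posts, 66 mm high.
- dish: Shallow round steel dish, 120 mm in diameter, rim 11 mm high, fixed. Origin at the centre of its underside; its flat inner floor, about 106 mm across, is 4 mm above the origin.
- spare_bottle: Bystander: glass bottle with a red cap, 68 mm in diameter, 160 mm high; origin under its centre.
- micropipette: Bystander: white pipette lying on the worktop, 240 mm long; origin under its centre.
- marker_2: Bystander: red marker pen lying on the worktop, 134 mm long; origin under its centre. A tall clear shield stands fixed to its right (about x over 0.5 m, y below -0.15 m): bring the arm in well clear of it.
- timer: Bystander: small grey timer lying on the worktop, 63 x 99 x 20 mm; origin under its centre.
Not all that is in view belongs to the job. Leave any turquoise look-alike of the bottle alone. There is more than one size of the cap; the job needs the smaller.

How it is judged:
By the outcome, as a careful person would: the job done as asked, in the order asked, and still so for the second after the job is handed in, with the robot touching nothing.
It also fails if it takes over 58 s, if anything falls off the work surface, if the arm or the gripper's body presses on something with over 40 N, if the wrist force passes 120 N, or if a joint passes its speed limit or range.

ROBOT

A 6-joint arm with a two-finger parallel gripper is mounted at the origin on a cart in front of the work surface, level with it; the furniture and walls round the work are solid. World frame = base frame: x ahead of the robot, y to its left, z up, the work surface at z = 0. Lengths are in m, angles in rad, forces in N, time in s.
With the tool pointing down it reaches from about 0.25 to 0.725 m from the base axis. Payload 4 kg.
Tool frame: the origin (TCP) lies on the centre line of the jaws, within the pads' length; the fingertips stand 17 mm ahead of it and the grasp point (between the pads) lies 2 mm behind it; z points along the fingers, y is the line along which they close (so a half turn about z gives the same grasp; the last joint's range is limited). The gripper opens to 85 mm and grips with 20 to 120 N. Pads are 22 mm wide; open, the fingers measure 114 mm over their backs; the gripper's body (76 mm by 85 mm) begins 54 mm behind the grasp point. The pads swing forward as they close: fully open they stand 13 mm farther back than shut.
Start: joints at [-1.179, 0.241, 0.005, 1.335, 0, 1.571], TCP at [0.191, -0.462, 0.248] pointing down, gripper open.
Joint ranges: [-2.72, 2.72], [-1.05, 1.87], [-1.09, 1.28], [-1.99, 2.15], [-1.42, 1.44], [-3.14, 3.14]. Speed limits (rad/s): [2.79, 2.79, 3.14, 3.14, 3.14, 3.14].

INTERFACE

Orientations are given as a unit quaternion [x, y, z, w].
In Python, from workcell import get_obs, imaging, order gives the robot as it stands.
- The arm moves only by the tool apply_moves, never from a script. Its argument "targets" is a list that holds one entry, the list of rows, each a list of 5 numbers: the shift along the world's x, y, z in units of 40 mm (1.0 is 40 mm), then the turn about the world's z in degrees, then the gripper command: -1 is shut, 1 is fully open, values between are in proportion. In form: [[[dx, dy, dz, turn, fingers], ...]]. A call has 1 to 8 rows; each row shifts and turns the commanded pose from where the row before left it; what a row does not reach is not made up. A row lasts 1/12 s, in which the tool goes at most 41.7 mm and 7.16 degrees, less where a joint would pass 70% of its speed; a pose out of reach is approached as far as the arm can. A call is refused whole if a number of a shift passes 1 or a number of a turn 7.16, either way. A call with a gripper value outside its range is refused whole. The fingers move at their own pace and stop on an object; the grip force is fixed at half the most. Time passes only in rows, so rows that do not move let the fingers close. It gives the time, the measured TCP pose, the force, the opening and the grip force at its end, in the units of the state.
- get_obs(): the state, without advancing time (a new reading comes with each control period).
- imaging.camera(name): name is "scene" or "top"; returns (picture, depth): 400x640x3 uint8, blue, green, red; 400x640 float32, m along the optical axis (not along the pixel's ray), 0 where there is no reading.
- imaging.get_calibration(name): a dict with "camera_matrix" (3x3 intrinsics, pixels), "k1" (the pictures are not rectified: a ray, as slopes to the right and down, at radius r is drawn at 1 + k1 r^2 times it, then the intrinsics apply), "eye" and "rotation" of the camera in the world. Camera axes: x right, y down, z forward; pixel columns grow to the right and rows downward; lengths in m; the calibration is good to about 2 mm. A picture is of the moment at which its call begins. get_calibration takes no time and is no camera call.
- order.job_done(): hands the job in; it is judged then, once.
The state is a dict: "clock": time; "joint_pos": joint angles; "joint_vel": joint speeds; "tau": joint torques, N m; "eef_pos": TCP position; "tool_rot": TCP orientation; "ft_force": force on the tool from outside, world axes, zero at the start; "ft_torque": the same for the moment, N m; "grip_width": finger opening in m; "grasp_force": force on a finger pad.
Only numpy, scipy, OpenCV 4.12 (cv2) and the standard library are available. Lean on these libraries where they do the work, as an engineer would, in place of code of your own. Each camera call takes 0.05 s, during which the arm holds its last target. There are 200 camera calls.

## Working session

There is one attempt and no reset: what is moved stays moved. The work goes in short steps, Python scripts to look and compute and a tool call to move; the robot and the scene stay as the last step left them, time stands still between calls to the robot, and variables do not carry over. Pictures are saved under pics/ and viewed, at most 10 in all, crops included, and the job is handed in when it is done.

Besides the shell and the picture viewer there is one more tool, called as name(argument=value, ...) on one line, values as JSON. apply_moves: Moves the arm, as the interface text tells. Its arguments: {"type":"object","properties":{"targets":{"type":"array","items":{"type":"array","items":{"type":"array","items":{"type":"number"}}}}},"required":["targets"]}

```bash
mkdir -p pics; cat > h.py <<'E'
import numpy as np,cv2
from workcell import get_obs,imaging,order
def px2w(name,u,v,depth=None,z=None):
    c=imaging.get_calibration(name);K=np.array(c["camera_matrix"],float);R=np.array(c["rotation"],float);e=np.array(c["eye"],float)
    p=cv2.undistortPoints(np.array([[[u,v]]],np.float64),K,np.array([c["k1"],0,0,0,0.]))[0,0]
    d=R@np.array([p[0],p[1],1.])
    return e+d*(depth if depth is not None else (z-e[2])/d[2])
def grab(n):
    im,d=imaging.camera(n);np.savez(f'{n}.npz',im=im,d=d);return im,d
E
python3 - <<'E'
from h import *
for n in("scene","top"):
    im,d=grab(n);cv2.imwrite(f'pics/{n}0.png',im);c=imaging.get_calibration(n);print(n,c)
o=get_obs();print(o)
E
```

```text
scene {'camera_matrix': array([[361.76283877,   0.        , 315.13886217],
       [  0.        , 361.76283877, 198.01247042],
       [  0.        ,   0.        ,   1.        ]]), 'k1': -0.06075163127211768, 'eye': array([0.13266052, 0.65870278, 0.64580027]), 'rotation': array([-0.29637873,  0.85530703, -0.40430068,  0.13095986])}
top {'camera_matrix': array([[464.71577417,   0.        , 324.79376291],
       [  0.        , 464.71577417, 197.07819938],
       [  0.        ,   0.        ,   1.        ]]), 'k1': -0.12282040281314775, 'eye': array([0.2886233 , 0.15841852, 1.261956  ]), 'rotation': array([-0.68780041,  0.71833297, -0.07506458,  0.0727575 ])}
{'clock': 0.1, 'joint_pos': array([-1.17896945e+00,  2.41353637e-01,  3.86662835e-03,  1.33521524e+00,
        3.31589666e-05,  1.57074666e+00]), 'joint_vel': array([ 0.00076308, -0.00152239,  0.00252196, -0.0003601 ,  0.00045758,
       -0.00018536]), 'tau': array([-2.27932705e-04, -3.73136330e+01,  2.53010756e+01,  1.08291980e-02,
       -8.47839431e-06, -1.78650321e-06]), 'eef_pos': array([ 0.19074286, -0.46160755,  0.2474969 ]), 'tool_rot': array([ 9.80864990e-01,  1.94686835e-01, -1.69219764e-04, -9.37960303e-04]), 'ft_force': array([-0.27485202,  0.45102116, -1.11393449]), 'ft_torque': array([-0.00778247, -0.02629677,  0.03117008]), 'grasp_force': 0.0, 'grip_width': 0.08543734037080056}
```

View pics/scene0.png

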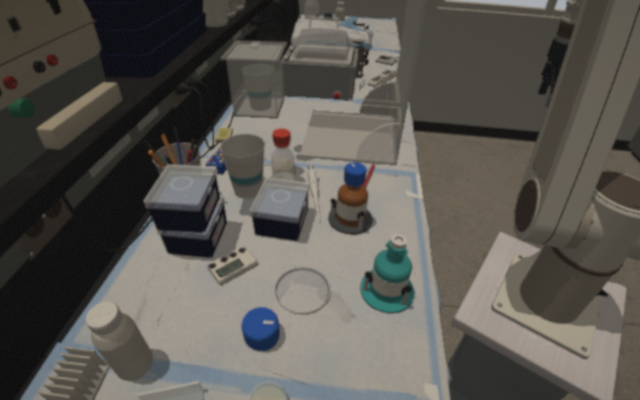

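View pics/top0.png

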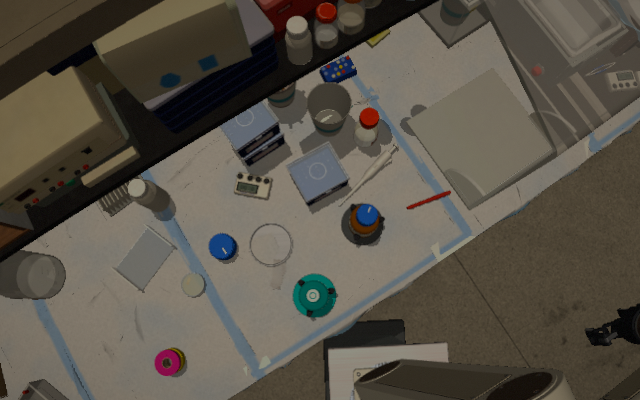

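Candidates: blue cap on the amber bottle at top (368,214) / scene (354,172); a loose, larger blue cap at top (222,247) / scene (261,328); the turquoise bottle at top (313,296) is the look-alike. By the description I choose the cap on the amber bottle. The dish is at top (270,244). Next comes a close crop.

```bash
sed -i 's/R=np.array(c\["rotation"\],float)/R=Rotation.from_quat(c["rotation"]).as_matrix()/; 1a from scipy.spatial.transform import Rotation' h.py
python3 - <<'E'
from h import *
t=np.load('top.npz');s=np.load('scene.npz')
a=cv2.resize(t['im'][180:250,330:410],(800,700)[:2] and (400,350),interpolation=cv2.INTER_CUBIC)
b=cv2.resize(t['im'][215:275,235:305],(400,343),interpolation=cv2.INTER_CUBIC)
c=cv2.resize(s['im'][150:240,315:395],(311,350),interpolation=cv2.INTER_CUBIC)
b=np.vstack([b,np.zeros((7,400,3),np.uint8)])
cv2.imwrite('pics/crop1.png',cv2.convertScaleAbs(np.hstack([a,b]),alpha=1.6))
def blue(im,box):
    h=cv2.cvtColor(im,cv2.COLOR_BGR2HSV);m=cv2.inRange(h,(100,120,50),(125,255,255));k=np.zeros_like(m);x0,y0,x1,y1=box;k[y0:y1,x0:x1]=m[y0:y1,x0:x1];return k
for n,d,box in(('top',t,(345,195,390,235)),('scene',s,(335,155,375,195))):
    m=blue(d['im'],box);v,u=np.nonzero(m);dd=d['d'][v,u]
    P=np.array([px2w(n,a,b,z) for a,b,z in zip(u,v,dd) if z>0])
    print(n,len(u),u.mean(),v.mean(),u.min(),u.max(),v.min(),v.max());print(np.percentile(P,[5,50,95],axis=0).round(4))
    q=P[P[:,2]>np.percentile(P[:,2],95)-.006];print('top pts',len(q),q.mean(0),q.min(0),q.max(0))
for u,v in((270,244),(250,244),(291,244)):print(px2w('top',u,v,z=.011),px2w('top',u,v,t['d'][v,u]))
print(px2w('top',363,222,z=0.0))
E
```

```text
top 349 366.5644699140401 214.49570200573066 356 377 204 225
[[0.4539 0.0301 0.1614]
 [0.4743 0.0518 0.166 ]
 [0.4973 0.0724 0.1697]]
top pts 288 [0.47370802 0.05150209 0.16668024] [0.44950557 0.02616243 0.16370881] [0.50004522 0.07699868 0.17134614]
scene 369 354.68834688346885 174.1029810298103 345 365 163 185
[[0.4518 0.0392 0.1379]
 [0.4681 0.0676 0.1625]
 [0.4889 0.0773 0.1673]]
top pts 201 [0.47183236 0.05801713 0.16570103] [0.45033862 0.0317267  0.1612956 ] [0.49730633 0.07812109 0.16814629]
[0.43129485 0.30204607 0.011     ] [0.43168596 0.3024398  0.00757071]
[0.4334641  0.35636124 0.011     ] [0.43359053 0.35653402 0.00990806]
[0.42896246 0.24524072 0.011     ] [0.42956669 0.24561453 0.00561402]
[0.48218306 0.04655385 0.        ]
```

View pics/crop1.png

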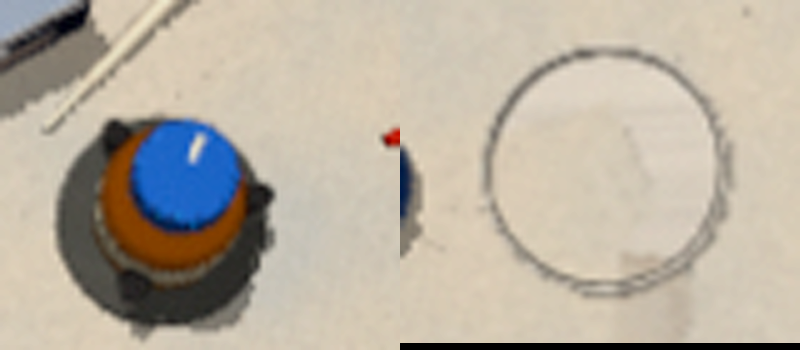

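The crop shows the smaller cap seated on the amber bottle, with its white stripe at about top (369,209) and its top centre at about (367.7,214.8). The dish ring is centred at about (270.9,244.8). The cap is at about (0.474, 0.0525) with its top at 0.166, which matches the given height. I'm moving above it.

apply_moves(targets=[[[0.44,0.8,0,0,1],[0.44,0.8,0,0,1],[0.44,0.8,0,0,1],[0.44,0.8,0,0,1],[0.44,0.8,0,0,1],[0.44,0.8,0,0,1],[0.44,0.8,0,0,1],[0.44,0.8,0,0,1]]])

```text
clock: 0.77
eef_pos: [0.3319, -0.2044, 0.2481]
tool_rot: [0.981, 0.194, -0.0, -0.0]
ft_force: [1.1, 0.2, -0.2]
grip_width: 0.0851
grasp_force: 0.0
```

apply_moves(targets=[[[0.44,0.8,0,0,1],[0.44,0.8,0,0,1],[0.44,0.8,0,0,1],[0.44,0.8,0,0,1],[0.44,0.8,0,0,1],[0.44,0.8,0,0,1],[0.44,0.8,0,0,1],[0.44,0.8,0,0,1]]])

```text
clock: 1.43
eef_pos: [0.4728, 0.0517, 0.2479]
tool_rot: [0.981, 0.195, -0.0, 0.0]
ft_force: [0.1, -0.5, 0.5]
grip_width: 0.0858
grasp_force: 0.0
```

apply_moves(targets=[[[0,0,0,0,1],[0,0,0,0,1]]])

```text
clock: 1.6
eef_pos: [0.4726, 0.0515, 0.2474]
tool_rot: [0.98, 0.197, -0.001, 0.0]
ft_force: [0.2, -0.5, -0.6]
grip_width: 0.0856
grasp_force: 0.0
```

```bash
python3 - <<'E'
from h import *
from scipy.optimize import least_squares
print(get_obs()['joint_pos'],get_obs()['eef_pos'],get_obs()['ft_force'])
t=np.load('top.npz')
# posts z=.066 -> circumcentre ; cap top ; dish rim ellipse
P=np.array([px2w('top',u,v,z=.066)[:2] for u,v in((354,207),(382.4,219),(356.6,237.6))])
A=2*(P[1:]-P[0]);b=(P[1:]**2).sum(1)-(P[0]**2).sum();c=np.linalg.solve(A,b);print('posts',c,np.linalg.norm(P-c,axis=1))
print('captop',px2w('top',367.7,214.8,z=.166))
for u,v in((367.3,204),(356.6,214.8),(379,214.8)):print(px2w('top',u,v,z=.166)[:2])
k=400/70
D=np.array([px2w('top',235+(x-400)/k-.4,215+y/k-.4,z=.011)[:2] for x,y in((487,165),(724,165),(605,47),(605,290),(520,85),(690,80),(515,250),(695,245))])
r=least_squares(lambda p:np.linalg.norm(D-p[:2],axis=1)-p[2],[.43,.3,.06]);print('dish',r.x,r.fun.round(4))
s,_=grab('scene');cv2.imwrite('pics/s1.png',cv2.convertScaleAbs(cv2.resize(s[110:260,270:470],(800,600),interpolation=cv2.INTER_CUBIC),alpha=1.6))
E
```

```text
[ 1.08566544e-01  1.93772371e-01 -5.71974588e-02  1.32165106e+00
 -2.04634097e-04  2.85451439e+00] [0.47261526 0.05145378 0.24741617] [ 0.19452372 -0.49201605 -0.56655593]
posts [0.47309291 0.04818019] [0.04715538 0.04715538 0.04715538]
captop [0.4736258  0.04897174 0.166     ]
[0.49997709 0.04830416]
[0.47480353 0.07555565]
[0.47241869 0.0218663 ]
dish [0.43164214 0.30073948 0.05704727] [-0.0009 -0.0007  0.0004  0.0008 -0.      0.0004  0.0003 -0.0004]
```

View pics/s1.png

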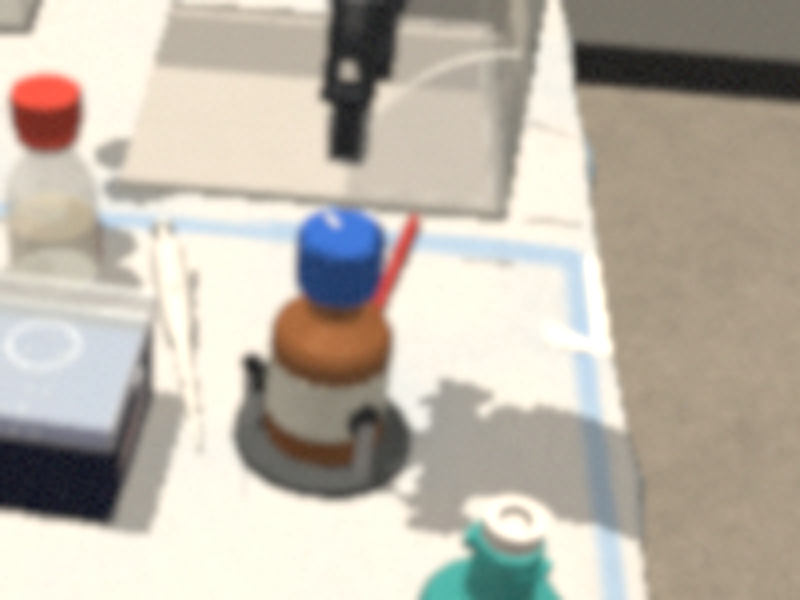

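This shows the amber bottle with the cap's top ellipse centred at crop (341,232), which is scene pixel (355.1,168). The gripper hangs clear above it. I'm cross-checking that point against the top view.

```bash
python3 - <<'E'
from h import *
for p in((355.1,167.9),(344.75,167.9),(365.9,167.9)):print(px2w('scene',*p,z=.166))
t,_=grab('top');
E
```

```text
[0.47577826 0.05307372 0.166     ]
[0.49444031 0.06828446 0.166     ]
[0.45625581 0.03714489 0.166     ]
```

apply_moves(targets=[[[0.045,-0.01,-0.3,0,1],[0,0,-0.4,0,1],[0,0,-0.4,0,1],[0,0,-0.4,0,1],[0,0,-0.4,0,1],[0,0,-0.3,0,1],[0,0,-0.16,0,1],[0,0,0,0,1]]])

```text
clock: 2.37
eef_pos: [0.4727, 0.0481, 0.1526]
tool_rot: [0.981, 0.194, -0.002, -0.0]
ft_force: [-0.9, -0.9, -0.2]
grip_width: 0.0851
grasp_force: 0.0
```

apply_moves(targets=[[[0,0,0,0,0.3],[0,0,0,0,0.3],[0,0,0,0,0.3],[0,0,0,0,0.3],[0,0,0,0,0.3],[0,0,0,0,0.3]]])

```text
clock: 2.87
eef_pos: [0.4745, 0.0496, 0.1543]
tool_rot: [0.981, 0.195, 0.0, 0.0]
ft_force: [0.5, -0.4, 0.1]
grip_width: 0.0553
grasp_force: 0.0
```

apply_moves(targets=[[[0,0,0,0,0.26],[0,0,0,0,0.26],[0,0,0,0,0.26]]])

```text
clock: 3.12
eef_pos: [0.4743, 0.0496, 0.1539]
tool_rot: [0.981, 0.195, -0.0, 0.0]
ft_force: [0.2, -0.3, 0.0]
grip_width: 0.0536
grasp_force: 0.0
```

apply_moves(targets=[[[0,0,0,0,0.22],[0,0,0,0,0.22],[0,0,0,0,0.22],[0,0,0,0,0.22]]])

```text
clock: 3.45
eef_pos: [0.4743, 0.0495, 0.154]
tool_rot: [0.981, 0.195, 0.0, 0.0]
ft_force: [-0.8, -0.1, 1.4]
grip_width: 0.0519
grasp_force: 4.6
```

Centred along the closing line. I'll check the other direction with a quarter turn while open.

apply_moves(targets=[[[0,0,0,0,0.45],[0,0,0,0,0.45],[0,0,0,7,0.45],[0,0,0,7,0.45],[0,0,0,7,0.45],[0,0,0,7,0.45],[0,0,0,7,0.45],[0,0,0,7,0.45]]])

```text
clock: 4.12
eef_pos: [0.4743, 0.0495, 0.1538]
tool_rot: [0.844, 0.536, -0.0, -0.0]
ft_force: [0.2, -0.4, -0.4]
grip_width: 0.0623
grasp_force: 0.0
```

apply_moves(targets=[[[0,0,0,7,0.45],[0,0,0,7,0.45],[0,0,0,7,0.45],[0,0,0,7,0.45],[0,0,0,7,0.45],[0,0,0,7,0.45],[0,0,0,0,0.35],[0,0,0,0,0.35]]])

```text
clock: 4.78
eef_pos: [0.4744, 0.0496, 0.1539]
tool_rot: [0.6, 0.8, 0.0, 0.0]
ft_force: [0.9, 1.5, 0.8]
grip_width: 0.0575
grasp_force: 0.3
```

apply_moves(targets=[[[0,0,0,0,0.3],[0,0,0,0,0.3],[0,0,0,0,0.3]]])

```text
clock: 5.03
eef_pos: [0.4749, 0.0496, 0.1542]
tool_rot: [0.599, 0.801, 0.001, 0.0]
ft_force: [1.7, 0.6, 0.5]
grip_width: 0.0555
grasp_force: 1.0
```

apply_moves(targets=[[[0,0,0,0,0.26],[0,0,0,0,0.26],[0,0,0,0,0.26]]])

```text
clock: 5.28
eef_pos: [0.4754, 0.0498, 0.1544]
tool_rot: [0.599, 0.801, 0.001, 0.001]
ft_force: [3.8, 1.1, 1.1]
grip_width: 0.0537
grasp_force: 2.1
```

apply_moves(targets=[[[0.065,0.02,0,0,0.3],[0,0,0,0,0.3],[0,0,0,0,0.26],[0,0,0,0,0.26],[0,0,0,0,0.26]]])

```text
clock: 5.7
eef_pos: [0.4763, 0.0501, 0.1535]
tool_rot: [0.599, 0.801, -0.001, -0.001]
ft_force: [0.5, 0.7, 0.4]
grip_width: 0.0535
grasp_force: 0.0
```

apply_moves(targets=[[[0,0,0,0,0.22],[0,0,0,0,0.22],[0,0,0,0,0.22],[0,0,0,0,0.22]]])

```text
clock: 6.03
eef_pos: [0.4763, 0.0501, 0.1536]
tool_rot: [0.599, 0.801, -0.001, -0.0]
ft_force: [-2.2, -0.7, -0.1]
grip_width: 0.0523
grasp_force: 4.9
```

apply_moves(targets=[[[-0.01,-0.003,0,0,0.45],[0,0,0,0,0.45],[0,0,0,-7,0.45],[0,0,0,-7,0.45],[0,0,0,-7,0.45],[0,0,0,-7,0.45],[0,0,0,-7,0.45],[0,0,0,-7,0.45]]])

```text
clock: 6.7
eef_pos: [0.477, 0.0503, 0.1542]
tool_rot: [0.848, 0.531, 0.001, 0.0]
ft_force: [0.3, 0.9, 0.3]
grip_width: 0.0619
grasp_force: 0.0
```

apply_moves(targets=[[[0,0,0,-7,0.45],[0,0,0,-7,0.45],[0,0,0,-7,0.45],[0,0,0,-7,0.45],[0,0,0,-7,0.45],[0,0,0,-7,0.45],[0,0,0,0,0.3],[0,0,0,0,0.3]]])

```text
clock: 7.37
eef_pos: [0.4768, 0.0502, 0.1541]
tool_rot: [0.981, 0.196, 0.0, 0.0]
ft_force: [0.9, -0.4, -0.6]
grip_width: 0.0556
grasp_force: 0.0
```

apply_moves(targets=[[[0,0,0,0,0.22],[0,0,0,0,0.22],[0,0,0,0,0.22],[0,0,0,0,0.22]]])

```text
clock: 7.7
eef_pos: [0.4767, 0.0505, 0.1541]
tool_rot: [0.981, 0.195, 0.0, -0.0]
ft_force: [-0.8, 1.5, 2.2]
grip_width: 0.0521
grasp_force: 4.3
```

apply_moves(targets=[[[0,0,0,0,0],[0,0,0,0,-0.5],[0,0,0,0,-1],[0,0,0,0,-1]]])

```text
clock: 8.03
eef_pos: [0.4767, 0.0505, 0.1541]
tool_rot: [0.981, 0.195, 0.0, -0.0]
ft_force: [-1.4, 3.2, 3.4]
grip_width: 0.0505
grasp_force: 61.7
```

apply_moves(targets=[[[0,0,-0.025,0,-1],[0,0,-0.025,0,-1],[0,0,0,0,-1]]])

```text
clock: 8.28
eef_pos: [0.4767, 0.0504, 0.1521]
tool_rot: [0.981, 0.195, 0.0, -0.0]
ft_force: [-0.9, 3.9, 4.0]
grip_width: 0.0509
grasp_force: 61.9
```

apply_moves(targets=[[[0,0,-0.025,0,-1],[0,0,0,0,-1]]])

```text
clock: 8.45
eef_pos: [0.4768, 0.0504, 0.1511]
tool_rot: [0.981, 0.195, 0.0, -0.0]
ft_force: [-0.3, 3.0, 6.2]
grip_width: 0.0506
grasp_force: 61.9
```

apply_moves(targets=[[[0,0,-0.025,0,-1],[0,0,0,0,-1]]])

```text
clock: 8.62
eef_pos: [0.4767, 0.0504, 0.1502]
tool_rot: [0.981, 0.195, 0.0, -0.0]
ft_force: [-1.3, 3.7, 5.3]
grip_width: 0.0504
grasp_force: 62.0
```

apply_moves(targets=[[[0,0,-0.025,0,-1],[0,0,0,0,-1]]])

```text
clock: 8.78
eef_pos: [0.4768, 0.0504, 0.1495]
tool_rot: [0.981, 0.195, 0.0, -0.0]
ft_force: [-2.0, 3.2, 7.2]
grip_width: 0.0506
grasp_force: 62.1
```

apply_moves(targets=[[[0,0,-0.02,0,-1],[0,0,0,0,-1]]])

```text
clock: 8.95
eef_pos: [0.4768, 0.0504, 0.1494]
tool_rot: [0.981, 0.195, 0.001, -0.0]
ft_force: [-3.3, 2.9, 11.8]
grip_width: 0.0508
grasp_force: 62.6
```

apply_moves(targets=[[[0,0,-0.02,0,-1],[0,0,0,0,-1]]])

```text
clock: 9.12
eef_pos: [0.4768, 0.0504, 0.1494]
tool_rot: [0.981, 0.195, 0.001, -0.0]
ft_force: [-6.6, 3.3, 16.7]
grip_width: 0.0505
grasp_force: 63.1
```

apply_moves(targets=[[[0,0,-0.02,0,-1],[0,0,0,0,-1]]])

```text
clock: 9.28
eef_pos: [0.4769, 0.0504, 0.1493]
tool_rot: [0.981, 0.195, 0.001, -0.0]
ft_force: [-6.1, 2.6, 21.0]
grip_width: 0.0504
grasp_force: 63.6
```

Seated firmly: the force has risen to about 21 N at 4.7 mm down. I'll ease to about 18 N and turn.

apply_moves(targets=[[[-0.02,0.01,0.012,0,-1],[0,0,0,2,-1],[0,0,0,3,-1],[0,0,0,3,-1],[0,0,0,3,-1]]])

```text
clock: 9.7
eef_pos: [0.4776, 0.0501, 0.1494]
tool_rot: [0.957, 0.289, 0.002, 0.001]
ft_force: [-1.5, 1.2, 14.3]
grip_width: 0.0508
grasp_force: 62.8
```

```bash
python3 -c "
from h import *
o=get_obs();print(o['ft_force'],o['ft_torque'],o['joint_pos'][5])"
```

```text
[-1.45786036  1.18188358 14.34348678] [ 0.2149982   0.32929869 -0.08000478] 2.6612875394274025
```

apply_moves(targets=[[[0,0,-0.01,4,-1],[0,0,0,4,-1],[0,0,0,4,-1],[0,0,0,4,-1],[0,0,0,4,-1]]])

```text
clock: 10.12
eef_pos: [0.4783, 0.0503, 0.1494]
tool_rot: [0.893, 0.451, 0.003, 0.002]
ft_force: [-0.7, 1.4, 15.7]
grip_width: 0.0507
grasp_force: 62.9
```

apply_moves(targets=[[[0,0,0,4,-1],[0,0,0,4,-1],[0,0,0,4,-1],[0,0,0,4,-1],[0,0,0,4,-1]]])

```text
clock: 10.53
eef_pos: [0.4783, 0.0505, 0.1494]
tool_rot: [0.801, 0.599, 0.003, 0.002]
ft_force: [-1.3, 2.5, 16.4]
grip_width: 0.0505
grasp_force: 62.9
```

apply_moves(targets=[[[0,0,0,4,-1],[0,0,0,4,-1],[0,0,0,4,-1],[0,0,0,4,-1],[0,0,0,4,-1]]])

```text
clock: 10.95
eef_pos: [0.4781, 0.0506, 0.1494]
tool_rot: [0.684, 0.729, 0.002, 0.002]
ft_force: [-1.2, 2.5, 15.8]
grip_width: 0.0503
grasp_force: 62.9
```

```bash
python3 - <<'E'
from h import *
o=get_obs();print(o['ft_force'],o['ft_torque'],o['joint_pos'][5])
t,_=grab('top');cv2.imwrite('pics/t2.png',cv2.convertScaleAbs(cv2.resize(t[170:260,315:435],(800,600),interpolation=cv2.INTER_CUBIC),alpha=1.6))
E
```

```text
[-1.22915297  2.51887242 15.81634574] [ 0.52255656  0.39296638 -0.07781068] 1.6132872677095496
```

apply_moves(targets=[[[0,0,0,4,-1],[0,0,0,0,-1],[0,0,0.04,0,-1],[0,0,0.04,0,-1],[0,0,0.04,0,-1],[0,0,0.04,0,-1],[0,0,0.04,0,-1],[0,0,0,0,-1]]])

```text
clock: 11.67
eef_pos: [0.4761, 0.05, 0.1548]
tool_rot: [0.66, 0.751, -0.0, 0.001]
ft_force: [1.9, -0.5, 2.3]
grip_width: 0.0506
grasp_force: 61.7
```

apply_moves(targets=[[[0,0,0.05,0,-1],[0,0,0.05,0,-1],[0,0,0,0,-1]]])

```text
clock: 11.92
eef_pos: [0.4753, 0.0502, 0.1583]
tool_rot: [0.66, 0.751, -0.001, -0.0]
ft_force: [1.6, -0.4, 1.1]
grip_width: 0.0504
grasp_force: 62.5
```

apply_moves(targets=[[[0,0,0.15,0,-1],[0,0,0.3,0,-1],[0,0,0.4,0,-1],[0,0,0.4,0,-1],[0,0,0.4,0,-1],[0,0,0.35,0,-1],[0,0,0,0,-1]]])

```text
clock: 12.5
eef_pos: [0.4762, 0.0507, 0.241]
tool_rot: [0.66, 0.752, 0.001, 0.001]
ft_force: [0.5, -0.1, -0.1]
grip_width: 0.0505
grasp_force: 63.4
```

```bash
python3 - <<'E'
from h import *
o=get_obs();print(o['eef_pos'],o['ft_force'])
s,_=grab('scene');cv2.imwrite('pics/s2.png',cv2.convertScaleAbs(cv2.resize(s[80:260,240:460],(733,600),interpolation=cv2.INTER_CUBIC),alpha=1.6))
E
```

```text
[0.47616147 0.05069338 0.24101116] [ 0.52907866 -0.08576156 -0.13522181]
```

View pics/s2.png

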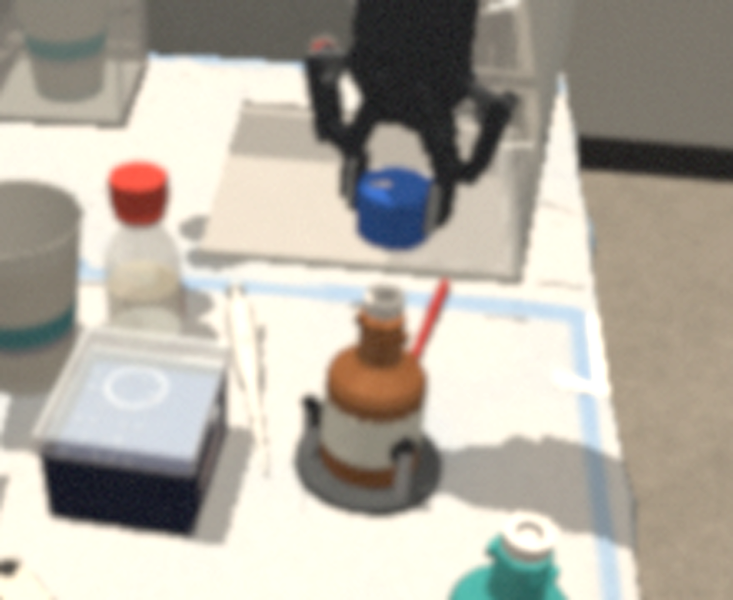

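The cap is off and held, with its stripe towards the left, and the bottle's neck is bare. Next, carry it to the dish.

apply_moves(targets=[[[-0.135,0.78,0,0,-1],[-0.135,0.78,0,0,-1],[-0.135,0.78,0,0,-1],[-0.135,0.78,0,0,-1],[-0.135,0.78,0,0,-1],[-0.135,0.78,0,0,-1],[-0.135,0.78,0,0,-1],[-0.135,0.8,0,0,-1]]])

```text
clock: 13.22
eef_pos: [0.4308, 0.3016, 0.2368]
tool_rot: [0.66, 0.752, -0.002, -0.0]
ft_force: [-0.8, 0.5, 0.3]
grip_width: 0.0505
grasp_force: 63.4
```

apply_moves(targets=[[[0,0,-0.5,0,-1],[0,0,-0.7,0,-1],[0,0,-0.8,0,-1],[0,0,-0.8,0,-1],[0,0,-0.8,0,-1],[0,0,-0.6,0,-1],[0,0,-0.4,0,-1],[0,0,0,0,-1]]])

```text
clock: 13.88
eef_pos: [0.4281, 0.298, 0.0492]
tool_rot: [0.66, 0.752, -0.006, -0.001]
ft_force: [-0.4, -0.3, -0.6]
grip_width: 0.0504
grasp_force: 63.4
```

```bash
python3 - <<'E'
from h import *
o=get_obs();print(o['eef_pos'],o['ft_force'])
print(px2w('scene',303,290.5,z=.011))
s,_=grab('scene');cv2.imwrite('pics/s3.png',cv2.convertScaleAbs(cv2.resize(s[210:330,230:390],(800,600),interpolation=cv2.INTER_CUBIC),alpha=1.6))
E
```

```text
[0.42812731 0.29798657 0.04916175] [-0.37306149 -0.29539076 -0.56856742]
[0.42649996 0.30545318 0.011     ]
```

View pics/s3.png

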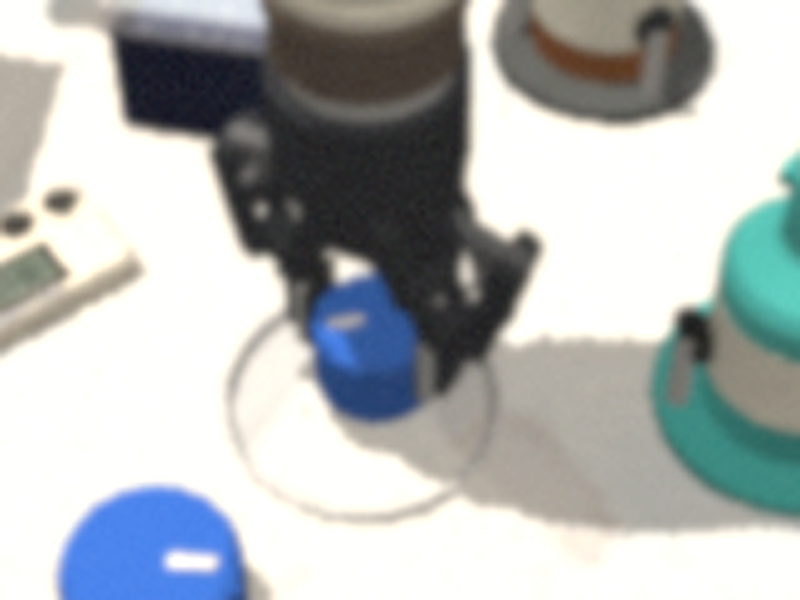

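The cap hangs over the dish, whose ring is centred at crop (362,409). It sits a touch towards the far side, so I'll settle it with a small correction and lower it.

apply_moves(targets=[[[0,0.03,-0.15,0,-1],[0,0,-0.1,0,-1],[0,0,0,0,-1],[0,0,0,0,-1]]])

```text
clock: 14.27
eef_pos: [0.4329, 0.3025, 0.0453]
tool_rot: [0.66, 0.752, 0.001, 0.0]
ft_force: [0.2, -0.1, 0.3]
grip_width: 0.0506
grasp_force: 63.4
```

apply_moves(targets=[[[0,0,-0.06,0,-1],[0,0,-0.06,0,-1],[0,0,0,0,-1]]])

```text
clock: 14.52
eef_pos: [0.4324, 0.3021, 0.0397]
tool_rot: [0.66, 0.752, 0.0, -0.0]
ft_force: [-0.3, -0.7, -0.7]
grip_width: 0.0506
grasp_force: 63.4
```

apply_moves(targets=[[[0,0,-0.06,0,-1],[0,0,-0.06,0,-1],[0,0,-0.05,0,-1],[0,0,-0.03,0,-1],[0,0,0,0,-1]]])

```text
clock: 14.93
eef_pos: [0.4322, 0.302, 0.0313]
tool_rot: [0.66, 0.752, -0.0, -0.0]
ft_force: [-0.4, -0.3, -1.0]
grip_width: 0.0503
grasp_force: 63.4
```

apply_moves(targets=[[[0,0,-0.025,0,-1],[0,0,0,0,-1],[0,0,0,0,-1]]])

```text
clock: 15.18
eef_pos: [0.4325, 0.3022, 0.0308]
tool_rot: [0.66, 0.752, -0.0, -0.0]
ft_force: [0.4, 0.3, 0.2]
grip_width: 0.0506
grasp_force: 63.4
```

apply_moves(targets=[[[0,0,-0.025,0,-1],[0,0,0,0,-1],[0,0,0,0,-1]]])

```text
clock: 15.43
eef_pos: [0.4325, 0.3022, 0.0298]
tool_rot: [0.66, 0.752, -0.0, -0.0]
ft_force: [0.8, -0.1, 0.1]
grip_width: 0.05
grasp_force: 63.4
```

apply_moves(targets=[[[0,0,-0.02,0,-1],[0,0,0,0,-1],[0,0,0,0,-1]]])

```text
clock: 15.68
eef_pos: [0.4325, 0.3021, 0.0289]
tool_rot: [0.66, 0.752, -0.0, -0.0]
ft_force: [0.4, 0.6, -0.2]
grip_width: 0.0509
grasp_force: 63.4
```

apply_moves(targets=[[[0,0,-0.02,0,-1],[0,0,0,0,-1],[0,0,0,0,-1]]])

```text
clock: 15.93
eef_pos: [0.4326, 0.3022, 0.0286]
tool_rot: [0.66, 0.752, 0.0, 0.0]
ft_force: [-0.6, -1.9, 4.2]
grip_width: 0.0503
grasp_force: 63.7
```

apply_moves(targets=[[[0,0,-0.015,0,-1],[0,0,0,0,-1],[0,0,0,0,-1]]])

```text
clock: 16.18
eef_pos: [0.4326, 0.3022, 0.0286]
tool_rot: [0.66, 0.752, 0.0, 0.0]
ft_force: [-2.4, -1.7, 8.2]
grip_width: 0.0505
grasp_force: 64.4
```

Touched down at TCP 0.0286, as predicted. I'll ease off, open gently and retreat.

apply_moves(targets=[[[0,0,0.025,0,-1],[0,0,0,0,0],[0,0,0,0,0.22],[0,0,0,0,0.3],[0,0,0,0,0.4],[0,0,0,0,0.5],[0,0,0,0,0.5],[0,0,0,0,0.5]]])

```text
clock: 16.85
eef_pos: [0.4325, 0.3022, 0.0285]
tool_rot: [0.66, 0.752, -0.0, -0.0]
ft_force: [0.8, 0.0, 0.7]
grip_width: 0.0642
grasp_force: 0.0
```

apply_moves(targets=[[[0,0,0.1,0,0.5],[0,0,0.2,0,0.5],[0,0,0.3,0,0.5],[0,0,0.6,0,0.5],[0,0,0.8,0,0.5],[0,0,0.8,0,0.5],[0,0,0.8,0,0.5],[0,0,0.6,0,0.5]]])

```text
clock: 17.52
eef_pos: [0.4332, 0.3026, 0.2005]
tool_rot: [0.66, 0.752, 0.002, 0.0]
ft_force: [0.6, 0.7, 0.4]
grip_width: 0.064
grasp_force: 0.0
```

apply_moves(targets=[[[0,-0.6,0,0,0.5],[0,-0.6,0,0,0.5],[0,-0.6,0,0,0.5],[0,-0.6,0,0,0.5],[0,0,0,0,0.5],[0,0,0,0,0.5]]])

```text
clock: 18.02
eef_pos: [0.4327, 0.2054, 0.1976]
tool_rot: [0.661, 0.751, 0.001, 0.0]
ft_force: [0.7, 1.0, 0.3]
grip_width: 0.0644
grasp_force: 0.0
```

```bash
python3 - <<'E'
from h import *
o=get_obs();print(o['eef_pos'],o['ft_force'])
s,_=grab('scene');t,_=grab('top')
cv2.imwrite('pics/s4.png',cv2.convertScaleAbs(np.hstack([cv2.resize(s[220:340,235:395],(400,300),interpolation=cv2.INTER_CUBIC),cv2.resize(t[190:310,210:370],(400,300),interpolation=cv2.INTER_CUBIC)]),alpha=1.6))
E
```

```text
[0.43266384 0.20538063 0.19757131] [0.65222691 1.02190139 0.26254571]
```

View pics/s4.png

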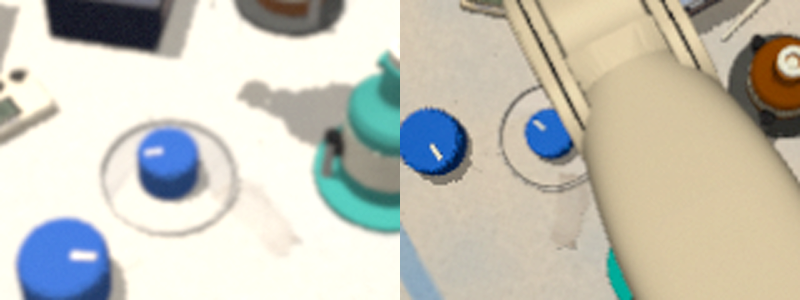

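The cap stands upright in the middle of the dish: its base is at about crop (168,181) and the ring centre at (170,178). The arm is clear, so I'm handing in.

```bash
python3 -c "
from workcell import order
print(order.job_done())"
```

```text
the job is handed in; nothing more can be done
None
```

The amber bottle is open: I pressed its blue cap to the stop (peak push about 21 N), turned it 75° anticlockwise, lifted it off and set it open side down in the middle of the steel dish, then handed the job in at about 18 s.

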